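# Scan the wide sample's label and park the scanner

## Robot

A 7-joint arm with a two-finger parallel gripper is mounted at the origin on the work surface. World frame = base frame: x ahead of the robot, y to its left, z up, the work surface at z = 0. Lengths are in mm, angles in rad, forces in N, time in s.
With the tool pointing down it reaches from about 425 to 825 mm from the base axis. Payload 3.6 kg.
Tool frame: the origin (TCP) lies on the centre line of the jaws, within the pads' length; the fingertips stand ahead of it and the grasp point (between the pads) lies 2 mm behind it (tip_extent is the z of the fingertips in the tool frame, in mm); z points along the fingers, y is the direction in which the jaws open and shut (so a half turn about z gives the same grasp; the last joint's range is limited). The gripper opens to 93 mm and grips with 3 to 60 N. Pads are 15 mm wide; open, the fingers measure 128 mm over their backs; the gripper's body (75 mm by 188 mm) begins 65 mm behind the grasp point.
Start: joints at [1.123, 0.615, -0.013, 1.423, 0.008, 1.103, -0.04], TCP at [265.527, -593.261, 235.64] pointing down, gripper open.
Joint ranges: [-3.12, 3.12], [-0.3, 2.06], [-1.34, 1.32], [0.26, 2.42], [-1.36, 4.5], [0.01, 1.98], [-2.84, 2.84]. Speed limits (rad/s): [2.79, 2.79, 3.14, 3.14, 3.14, 3.14, 3.14].

## Interface

Orientations are given as a unit quaternion [x, y, z, w].
In Python, from cell import get_obs, get_image, job_done, tip_extent gives the robot as it stands.
- The arm moves only by the tool drive_tool, never from a script. Its argument "increments" is a list of rows, each an object with "angular": the turn, a rotation vector about the tool's x, y, z in rad, a list of three; "translation": the shift along the tool's x, y, z in cm, a list of three; "hand": the finger opening in cm, from 0 to 9.3. A call has 1 to 8 rows; each row is the pose to reach, as a shift and turn from the pose measured when the call began, along the tool's axes at that moment; what a row does not reach only later rows make up. A row lasts 1/12 s, in which the tool goes at most 41.7 mm and 7.16 degrees, less where a joint would pass 70% of its speed; a pose out of reach is approached as far as the arm can. A call with a gripper value outside its range is refused whole. The fingers move at their own pace and stop on an object; "grip_force" is the grip in N (left out, the last holds). Time passes only in rows, so rows that repeat a pose let the fingers close. It gives the time, the measured TCP pose, the force and the opening at its end, in the units of the state.
- get_obs(): the state, without advancing time (a new reading comes with each control period).
- get_image(name): name is "scene" or "top" or "wrist"; returns a dict with "img" (384x512x3 uint8, red, green, blue), "fx", "fy", "cx", "cy" (pixels), "rvec" (rotation vector, rad) and "tvec" (3), from world to camera coordinates, as OpenCV has them; the wrist camera has in their place "tool_from_camera" (4x4, takes a point from camera to tool coordinates, whose origin is the TCP and whose axes are the flange's). Camera axes: x right, y down, z forward; pixel columns grow to the right and rows downward; lengths in mm; the calibration is good to about 2 mm. The wrist camera is an equidistant fisheye: a pixel r from the principal point sees the ray r / f radians off the axis. A picture is of the moment at which its call begins: read the wrist's pose just before it. There is no depth.
- job_done(): hands the job in, once; it reports no verdict.
The state is a dict: "time": time; "qpos": joint angles; "qd": joint speeds; "joint_efforts": joint torques, N m; "position": TCP position; "tcp_rot": TCP orientation; "force": force on the tool from outside, world axes, zero at the start; "wrist_torque": the same for the moment, N m; "width": finger opening in mm.
Only numpy, scipy, OpenCV 4.12 (cv2) and the standard library are available. Lean on these libraries where they do the work, as an engineer would, in place of code of your own. Each camera call takes 0.05 s, during which the arm holds its last target. There are 200 camera calls.

## Task

Pick up the pen scanner and read the bar label on the stand that carries the wide round mount: point its nose squarely at the middle of the label from about 8 cm away and hold it still for a good second. Then put the scanner back in its holder, pressed down past the sprung jaw until it sits fully down in both forks with the jaw closed over it, and let go. Do not touch the sample stands, and leave the other things on the bench where they are.

Things in the scene. Friction and masses are not known exactly. Their poses are not given: they have to be found in the camera images.
- scanner: Pen-shaped code scanner, 195 mm long, loose, 0.14 kg, lying flat on the bench, axis 12 up. Origin mid-length on its axis; +x points to the nose. Along x: black tail cap 24 square (-95 to -75), round neck 18 diameter (-75 to -35), grey grip 24 square (-35 to 35, mass centre in it), round neck 18 diameter (35 to 75), wide black head 46 x 24 (75 to 100).
- scanner_nose (a point): Centre of the scanner's reading window, 100 mm from its origin along +x.
- scanner_spot (a point): Point on the scanner's axis 80 mm in front of the nose (180 mm from its origin along +x): where it reads best; it belongs on the label's centre.
- stand_wide: Sample stand with the WIDE round black mount on top (50 mm diameter, 22 high, top at 92). Block 70 mm wide (y), 70 high, foot x -45 to +59, with a slanted plate on its +x side carrying a 50 x 34 bar label. Fixed. Origin on the bench under the block; z up. 
- stand_wide_label: The label to read, on the slanted plate of the stand with the wide mount. Origin: the label's centre, 42 mm above the bench, 35 mm in front of the stand's origin. z is the outward normal, 30 degrees above the horizontal, on the side of the stand away from the robot; y lies level along the bars' row (50), x points down the slope (34).
- stand_small: Sample stand with a small round black mount on top (25 mm diameter). Not to be read. Block 70 mm wide (y), 70 high, foot x -45 to +59, with a slanted plate on its +x side carrying a 50 x 34 bar label. Fixed. Origin on the bench under the block; z up. 
- stand_bar: Sample stand with a square steel bar on top (20 x 50 x 20 mm). Not to be read. Block 70 mm wide (y), 70 high, foot x -45 to +59, with a slanted plate on its +x side carrying a 50 x 34 bar label. Fixed. Origin on the bench under the block; z up. 
- holder: Scanner holder fixed to the bench: base 150 (x) x 90 (y) x 12 mm with two equal forks, each 12 thick, at x = -55 and +55, open upwards. Origin on the bench under the base's middle, z up. The seated scanner lies along x, either way round: grip between the forks (98 clear, nothing there above height 30), one round neck in each fork.
- holder_seat (a point): Where the scanner's origin is when seated: midway between the forks, 75 mm above the bench. Each fork there: floor at height 66; on the holder's -y side a fixed aluminium arm, inner face 10 off the centre plane, flared at the top, up to 115; on its +y side the black jaw finger.
- jaw (a joint): Sprung jaw of the holder, one part with a finger at each fork, hinged along x at y = +20, height 25 mm. 0 = closed (normal), grows (rad, up to 0.5) as it tips out to +y. Its slanted lips lean over the mouths: 3 off the centre plane at height 88, outward to 113. Necks pressed straight down on the lips (5 to 15 N) tip it about 0.12; it then springs back over them.
- loose_mount: Bystander: loose black sample mount, 30 mm diameter, 20 high. Origin: centre of its underside.
- dish: Bystander: white dish, 80 mm diameter, 30 high. Origin: centre of its underside.
- spanner: Bystander: steel open-ended spanner lying flat, along its x. Origin: on its underside.
- bottle: Bystander: white bottle, 60 mm diameter, 120 high. Origin: centre of its underside.
- disc_stack: Bystander: round stack of grey discs, 100 mm diameter, 20 high. Origin: centre of its underside.
Mind the look-alikes: they are no part of the job. Of the things that look like the scanner, the smaller one is meant.

How it is judged (in metres and radians):
On the way:
1. the scanner, held still for 1 s, points squarely (within 17 degrees) at the middle of the label under the wide mount (within 14 mm), its nose 55 to 105 mm off (x of scanner_spot in the frame of stand_wide_label between -0.014 and 0.014 m and y of scanner_spot in the frame of stand_wide_label between -0.014 and 0.014 m and z of scanner_nose in the frame of stand_wide_label between 0.055 and 0.105 m and angle between the x axis of scanner and the z axis of stand_wide_label, either way round below 0.3 rad and linear speed of scanner below 0.03 m/s and angular speed of scanner below 0.25 rad/s), for 1 s.
At the end, for the whole second after the job is handed in: The scanner is at rest in the holder: within 4 mm of the seat in height and sideways and 17 mm lengthwise, parallel to the forks' line within 0.06 rad (either way round), the jaw closed (below 0.05 rad) (x of scanner in the frame of holder_seat between -0.017 and 0.017 m and y of scanner in the frame of holder_seat between -0.004 and 0.004 m and z of scanner in the frame of holder_seat between -0.004 and 0.004 m and angle between the x axis of scanner and the x axis of holder, either way round below 0.06 rad and value of joint jaw below 0.05 rad and linear speed of scanner below 0.02 m/s and angular speed of scanner below 0.2 rad/s); the robot touches nothing.
It fails at once if a sample stand is touched (over 1 N) (contact force between any of stand_wide, stand_small, stand_bar and anything else above 1 N).
It fails at once if a bystander is moved by more than 25 mm (distance of any of loose_mount, dish, spanner, bottle, disc_stack from where it was at the start of the episode above 0.025 m).
It also fails if it takes over 58 s, if anything falls off the work surface, if the arm or the gripper's body presses on something with over 40 N, if the wrist force passes 120 N, or if a joint passes its speed limit or range.

## Working session

There is one attempt and no reset: what is moved stays moved. The work goes in short steps, Python scripts to look and compute and a tool call to move; the robot and the scene stay as the last step left them, time stands still between calls to the robot, and variables do not carry over. Pictures are saved under pics/ and viewed, about 8 in all and at most 12, crops included, and the job is handed in when it is done.

Besides the shell and the picture viewer there is one more tool, called after "Call:" by a JSON object that holds its "name" and its "arguments". drive_tool: Moves the arm, as the interface text tells. Its arguments: {"type":"object","properties":{"increments":{"type":"array"},"grip_force":{"type":"number"}},"required":["increments"]}

```bash
mkdir -p pics; ls; python3 - <<'E'
from cell import *
import cv2,numpy as np,pickle
print(get_obs(),tip_extent)
d={}
for n in ["scene","top"]:
    g=get_image(n); d[n]=g
    print(n,{k:v for k,v in g.items() if k!='img'})
    cv2.imwrite(f"pics/{n}0.png",cv2.resize(g['img'][:,:,::-1],(800,600),interpolation=cv2.INTER_CUBIC))
pickle.dump(d,open('d.pkl','wb'))
E
```

```text
pics
{'time': 0.0, 'qpos': array([ 1.12353073,  0.61591782, -0.01266619,  1.42485301,  0.00812033,
        1.10337702, -0.0404035 ]), 'qd': array([ 1.28409343e-03, -6.51007432e-04, -7.59537277e-04, -3.50726826e-05,
        1.37209631e-03,  1.36010248e-03,  2.99076431e-04]), 'joint_efforts': array([-3.13401133e-04, -4.58935797e+01,  2.08794018e-01, -1.65743798e+01,
       -6.10426976e-02,  2.06043874e-02,  2.50379426e-04]), 'position': array([ 265.23156857, -592.62997195,  234.4970754 ]), 'tcp_rot': array([ 9.77938521e-01,  2.08889157e-01, -2.73381488e-04, -1.22227963e-03]), 'force': array([-0.27101509,  0.36100203,  0.08970406]), 'wrist_torque': array([ 0.03756482, -0.01798848, -0.01864676]), 'width': 92.62742597927436} 17.0
scene {'fx': 434.81260008860403, 'fy': 434.81260008860403, 'cx': 254.2529239288901, 'cy': 186.44767647402432, 'rvec': array([ 1.52697056,  1.86598743, -0.89683463]), 'tvec': array([  69.45251038, -259.2841042 , 1560.08742999])}
top {'fx': 397.60259925981035, 'fy': 397.60259925981035, 'cx': 260.7844738496311, 'cy': 193.44817900114072, 'rvec': array([ 2.18273046, -2.18763337,  0.14054825]), 'tvec': array([  17.00952567,  516.18481119, 1203.13307582])}
```

View pics/scene0.png

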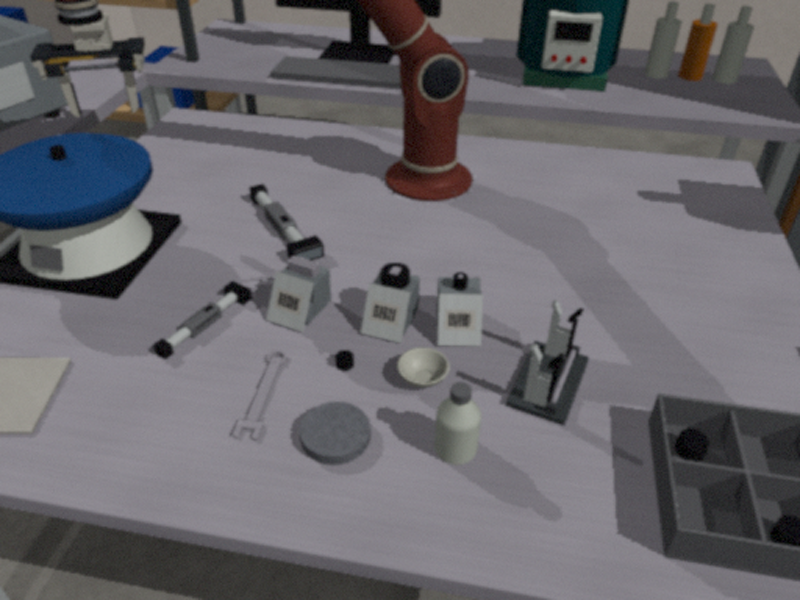

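View pics/top0.png

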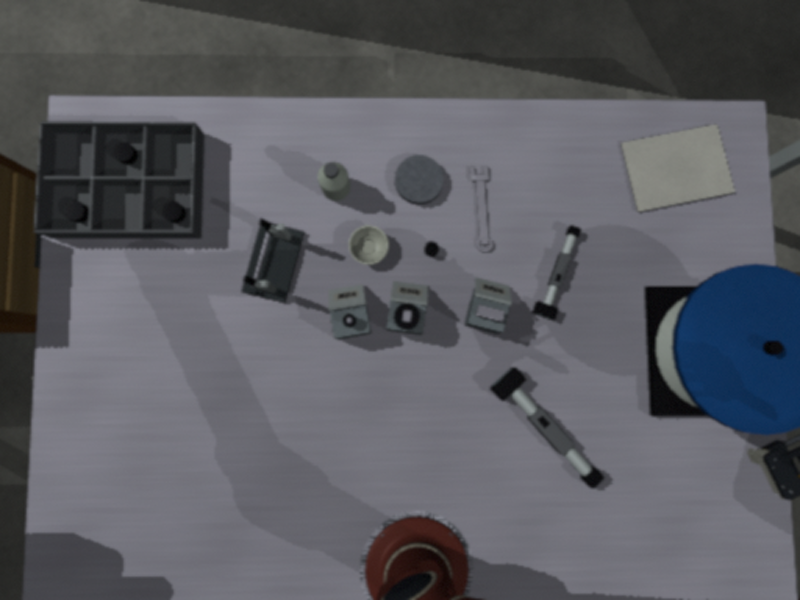

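The two scanner look-alikes, in the top view, are a small one at (560,272), about 185 mm long, and a big one at (548,428), about 265 mm. The small one matches the 195 mm description. The stand with the wide mount is the middle one at (407,308). A crop will confirm both.

```bash
cat > h.py <<'E'
import numpy as np,cv2
from scipy.spatial.transform import Rotation as R
def ray(g,u,v):
    Rm=R.from_rotvec(g['rvec']).as_matrix(); t=np.array(g['tvec'])
    d=Rm.T@np.array([(u-g['cx'])/g['fx'],(v-g['cy'])/g['fy'],1]); return -Rm.T@t,d
def onz(g,u,v,z):
    c,d=ray(g,u,v); return c+d*(z-c[2])/d[2]
def proj(g,p):
    return cv2.projectPoints(np.array(p,float).reshape(-1,3),np.array(g['rvec']),np.array(g['tvec']),np.array([[g['fx'],0,g['cx']],[0,g['fy'],g['cy']],[0,0,1]]),None)[0].reshape(-1,2)
E
python3 - <<'E'
import pickle,cv2,numpy as np
from h import *
d=pickle.load(open('d.pkl','rb'));g=d['top'];im=g['img'][:,:,::-1]
c=im[130:210,150:390]  # 240x80 
a=cv2.resize(c,(800,267),interpolation=cv2.INTER_CUBIC)
s=d['scene']['img'][:,:,::-1][160:250,90:390]
b=cv2.resize(s,(800,240),interpolation=cv2.INTER_CUBIC)
cv2.imwrite('pics/c1.png',np.vstack([a,b]))
# scanner mask in top: black
gray=cv2.cvtColor(im,cv2.COLOR_BGR2GRAY)
roi=(gray<45).astype(np.uint8); 
n,l,st,ce=cv2.connectedComponentsWithStats(roi)
for i in range(1,n):
    x,y,w,h,A=st[i]
    if A>8 and 150<ce[i][0]<400 and 130<ce[i][1]<320: print(ce[i].round(1),A,w,h,onz(g,*ce[i],24)[:2].round(0))
E
```

```text
[175.7 169.6] 917 38 52 [590. 279.]
[367.2 147.6] 35 8 7 [ 661. -320.]
[275.9 159.1] 62 9 9 [624. -32.]
[357.  177.3] 13 3 5 [ 567. -285.]
[349.1 198.6] 118 16 12 [ 500. -259.]
[260.2 202.4] 169 17 17 [489.  18.]
[223.8 204.8] 36 8 8 [481. 130.]
[311.5 211.1] 20 15 5 [ 461. -141.]
[325.4 245.2] 236 23 20 [ 357. -182.]
[347.7 269.6] 31 7 7 [ 282. -249.]
[379.6 305.6] 99 14 13 [ 174. -344.]
```

View pics/c1.png

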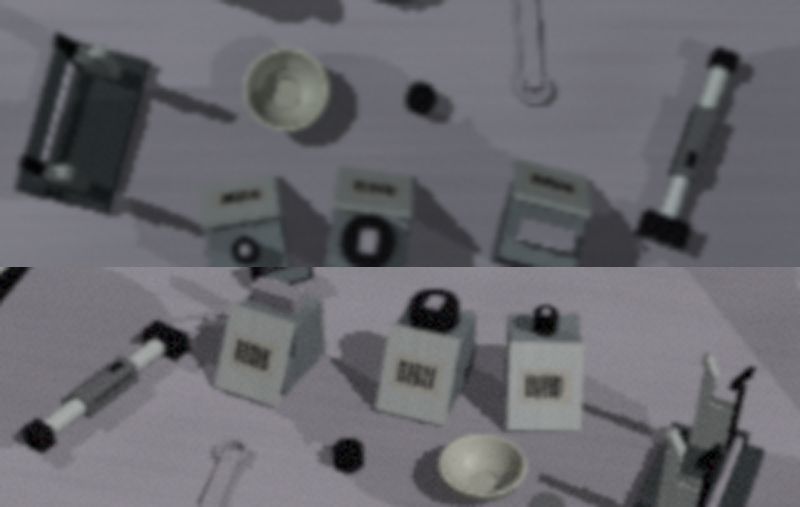

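The crop confirms it. The small scanner's cap is at crop (723,58) and its head at (665,228). The black blobs are 172 mm apart, which matches the 172.5 mm expected. The wide mount is at crop (368,240), with its label at (375,187) in the top part and (416,375) in the scene part.

```bash
python3 - <<'E'
import pickle,cv2,numpy as np
from h import *
d=pickle.load(open('d.pkl','rb'));T=d['top'];S=d['scene']
def tri(a,b):
    (c1,d1),(c2,d2)=ray(T,*a),ray(S,*b)
    d1/=np.linalg.norm(d1);d2/=np.linalg.norm(d2)
    s=np.linalg.lstsq(np.c_[d1,-d2],c2-c1,rcond=None)[0]
    return (c1+s[0]*d1+c2+s[1]*d2)/2, np.linalg.norm(c1+s[0]*d1-c2-s[1]*d2)
print('mount top',onz(T,260.2,202.4,92))
def lab(g,x0,x1,y0,y1,th):
    im=cv2.cvtColor(g['img'],cv2.COLOR_RGB2GRAY)
    m=np.zeros_like(im);m[y0:y1,x0:x1]=(im[y0:y1,x0:x1]<th)
    n,l,st,ce=cv2.connectedComponentsWithStats(m)
    i=1+np.argmax(st[1:,4]); p=np.argwhere(l==i)[:,::-1].astype(np.float32)
    print(st[i],ce[i],cv2.minAreaRect(p)); return ce[i],cv2.boxPoints(cv2.minAreaRect(p))
at,bt=lab(T,252,272,180,192,85)
as_,bs=lab(S,236,258,190,212,95)
print('tri',tri(at,as_),'z42',onz(T,*at,42),onz(S,*as_,42))
for b in bt: print(onz(T,*b,42).round(0))
for b in bs: print('S',onz(S,*b,42).round(0))
# dome
print('dome',[onz(T,432,224,z).round(0) for z in (100,200)],onz(T,480,224,150).round(0),onz(T,480,275,150).round(0))
# holder base corners (crop px)
for x,y in [(60,40),(155,60),(110,212),(18,188)]: print('h',onz(T,x*.3+150,y*.3+130,12).round(0))
# jaw lips tops / arm tops
for n,x,y in [('jaw',68,45),('jaw',30,165)]: print(n,onz(T,x*.3+150,y*.3+130,113).round(0))
for z in (12,24): print('scanner',onz(T,367.2,147.6,z).round(0),onz(T,349.1,198.6,z).round(0))
E
```

```text
mount top [483.42337118  19.68978828  92.        ]
[255 183  15   6  58] [262.12068966 185.77586207] ((262.03851318359375, 185.6923370361328), (14.139959335327148, 4.093146324157715), 7.125016689300537)
[239 195  14  11 105] [245.55238095 199.87619048] ((245.67649841308594, 199.79415893554688), (13.824529647827148, 7.518604278564453), 14.03624439239502)
tri (array([538.03577244,  12.11686745,  42.61619554]), np.float64(0.20389082502501926)) z42 [538.09089983  12.19651407  42.        ] [537.32811126  11.86010482  42.        ]
[535.  35.  42.]
[547.  33.  42.]
[542. -10.  42.]
[529.  -8.  42.]
S [549.  -5.  42.]
S [519.  -7.  42.]
S [525.  30.  42.]
S [554.  31.  42.]
dome [array([ 419., -481.,  100.]), array([ 417., -434.,  200.])] [ 418. -594.  150.] [ 277. -586.  150.]
h [680. 306.  12.]
h [661. 217.  12.]
h [517. 257.  12.]
h [540. 343.  12.]
jaw [652. 279. 113.]
jaw [548. 309. 113.]
scanner [ 664. -324.   12.] [ 501. -262.   12.]
scanner [ 661. -320.   24.] [ 500. -259.   24.]
```

```bash
cat >> h.py <<'E'
def frame(x,down):  # tool rotation with given x axis, z nearest to down
    x=np.array(x,float);x/=np.linalg.norm(x); z=np.array(down,float); z-=x*(z@x); z/=np.linalg.norm(z)
    return np.c_[x,np.cross(z,x),z]
def delta(o,p,M):
    R0=R.from_quat(o['tcp_rot']); 
    t=R0.inv().apply(np.array(p)-o['position'])/10
    return t.round(2).tolist(), (R0.inv()*R.from_matrix(M)).as_rotvec().round(3).tolist()
E
python3 - <<'E'
from h import *
from cell import get_obs
o=get_obs()
M=frame([161,-61,0],[0,0,-1])
print(delta(o,[300,-330,260],M),delta(o,[582,-290,190],M))
E
```

```text
([13.9, -22.56, -2.49], [-0.002, 0.001, 0.783]) ([41.28, -14.68, 4.49], [-0.002, 0.001, 0.783])
```

Call:
{"name": "drive_tool", "arguments": {"increments": [{"translation": [13.9,-22.6,-2.5],"angular": [0,0,0],"hand": 6},{"translation": [13.9,-22.6,-2.5],"angular": [0,0,0],"hand": 6},{"translation": [13.9,-22.6,-2.5],"angular": [0,0,0],"hand": 6},{"translation": [13.9,-22.6,-2.5],"angular": [0,0,0.4],"hand": 6},{"translation": [13.9,-22.6,-2.5],"angular": [0,0,0.783],"hand": 6},{"translation": [13.9,-22.6,-2.5],"angular": [0,0,0.783],"hand": 6},{"translation": [13.9,-22.6,-2.5],"angular": [0,0,0.783],"hand": 6},{"translation": [13.9,-22.6,-2.5],"angular": [0,0,0.783],"hand": 6}]}}

```text
time: 0.77
position: [300.8, -324.4, 260.3]
tcp_rot: [0.995, -0.101, -0.001, -0.003]
force: [-0.1, -0.3, 0.7]
width: 59.9
```

```bash
python3 - <<'E'
from h import *
from cell import get_obs
o=get_obs();print(o['position'],o['qpos'],o['time'],o['width'])
M=frame([161,-61,0],[0,0,-1])
print(delta(o,[582,-290,190],M))
E
```

```text
[ 300.77668154 -324.40449096  260.31986093] [ 0.70651026  0.26862409  0.08913101  1.95041559 -0.03359804  0.92817385
 -0.959864  ] 0.7667 59.92314646350141
([26.87, -8.97, 7.03], [-0.005, 0.002, 0.16])
```

Call:
{"name": "drive_tool", "arguments": {"increments": [{"translation": [26.9,-9,7],"angular": [0,0,0.16],"hand": 6},{"translation": [26.9,-9,7],"angular": [0,0,0.16],"hand": 6},{"translation": [26.9,-9,7],"angular": [0,0,0.16],"hand": 6},{"translation": [26.9,-9,7],"angular": [0,0,0.16],"hand": 6},{"translation": [26.9,-9,7],"angular": [0,0,0.16],"hand": 6},{"translation": [26.9,-9,7],"angular": [0,0,0.16],"hand": 6},{"translation": [26.9,-9,7],"angular": [0,0,0.16],"hand": 6},{"translation": [26.9,-9,7],"angular": [0,0,0.16],"hand": 6}]}}

```text
time: 1.43
position: [589.0, -283.6, 185.8]
tcp_rot: [0.985, -0.175, -0.001, -0.006]
force: [1.1, 0.9, -0.0]
width: 60.3
```

```bash
cat >> h.py <<'E'
from scipy.optimize import brentq
def wpt(g,o,u,v,z):
    x,y=(u-g['cx'])/g['fx'],(v-g['cy'])/g['fy']; r=np.hypot(x,y)
    d=np.array([x/r*np.sin(r),y/r*np.sin(r),np.cos(r)]) if r>1e-9 else np.array([0,0,1.])
    X=np.array(g['tool_from_camera']);R0=R.from_quat(o['tcp_rot']).as_matrix()
    c=R0@X[:3,3]+o['position']; d=R0@X[:3,:3]@d
    return c+d*(z-c[2])/d[2]
def wpix(g,o,p):
    X=np.array(g['tool_from_camera']);R0=R.from_quat(o['tcp_rot']).as_matrix()
    q=X[:3,:3].T@(R0.T@(np.array(p)-o['position'])-X[:3,3])
    th=np.arctan2(np.hypot(q[0],q[1]),q[2]);n=q[:2]/np.hypot(q[0],q[1])
    return np.array([g['cx']+g['fx']*th*n[0],g['cy']+g['fy']*th*n[1]])
E
python3 - <<'E'
from h import *
from cell import *
import pickle
o=get_obs();g=get_image('wrist');pickle.dump((o,g),open('w1.pkl','wb'))
print(o['position'],o['time'],{k:v for k,v in g.items() if k!='img'})
cv2.imwrite('pics/w1.png',cv2.resize(g['img'][:,:,::-1],(800,600)))
gray=cv2.cvtColor(g['img'],cv2.COLOR_RGB2GRAY)
n,l,st,ce=cv2.connectedComponentsWithStats((gray<40).astype(np.uint8))
for i in range(1,n):
    if st[i,4]>60: print(st[i],ce[i].round(1),wpt(g,o,*ce[i],20).round(1))
print(wpix(g,o,[664,-322,20]),wpix(g,o,[500,-261,20]))
E
```

```text
[ 588.98166993 -283.58388577  185.84393454] 1.4333 {'fx': 297.3186396354542, 'fy': 297.3186396354542, 'cx': 255.19991957392713, 'cy': 188.42735306881508, 'tool_from_camera': array([[ 3.78879929e-04, -9.63947914e-01, -2.66090730e-01,
         7.57895656e+01],
       [ 9.99999928e-01,  3.67039424e-04,  9.42273132e-05,
         1.28518525e+00],
       [ 6.83556627e-06, -2.66090746e-01,  9.63947983e-01,
        -1.47790894e+02],
       [ 0.00000000e+00,  0.00000000e+00,  0.00000000e+00,
         1.00000000e+00]])}
[259  91  22  18 361] [269.3  99.4] [ 663.6 -326.1   20. ]
[ 35 105  18  51 303] [ 46.6 129.2] [741.9 -57.9  20. ]
[    0   115   512   269 46237] [269.2 309.5] [ 416.5 -239.4   20. ]
[263 189   8  13 103] [266.5 195.1] [ 567.1 -288.4   20. ]
[492 191  20  57 632] [504.5 223.8] [ 397.6 -613.9   20. ]
[ 63 201  22  23 377] [ 73.6 212.1] [629.2 -46.1  20. ]
[247 236  38  24 773] [265.2 248.4] [ 505.6 -265.1   20. ]
[244 323  22   8 111] [252.4 327.6] [ 393. -207.   20.]
[265.45329926 100.34489102] [263.56678899 253.35275846]
```

View pics/w1.png

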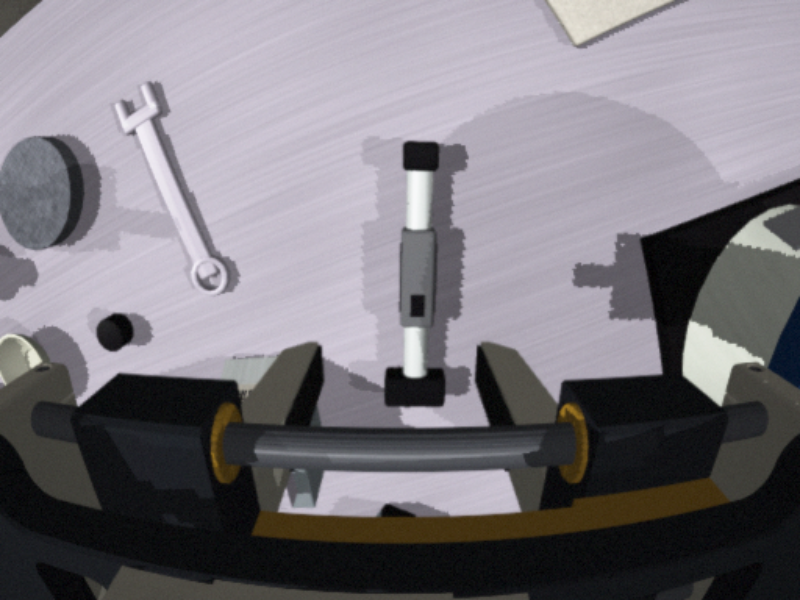

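The scanner lies almost vertical in the wrist picture, with its cap at (420,155) and head at (415,388), between the fingers. I'll centre on it, descend, and measure again.

```bash
python3 - <<'E'
from h import *
from cell import *
o=get_obs();print(o['position'])
print(delta(o,[583,-293,110],frame([158.5,-61,0],[0,0,-1])))
E
```

```text
[ 585.73202705 -285.47292934  186.77060569]
([0.05, 0.86, 7.67], [-0.008, 0.006, 0.013])
```

Call:
{"name": "drive_tool", "arguments": {"increments": [{"translation": [0,0.9,3.8],"angular": [-0.008,0.006,0.013],"hand": 6},{"translation": [0,0.9,7.7],"angular": [-0.008,0.006,0.013],"hand": 6},{"translation": [0,0.9,7.7],"angular": [-0.008,0.006,0.013],"hand": 6},{"translation": [0,0.9,7.7],"angular": [-0.008,0.006,0.013],"hand": 6},{"translation": [0,0.9,7.7],"angular": [-0.008,0.006,0.013],"hand": 6},{"translation": [0,0.9,7.7],"angular": [-0.008,0.006,0.013],"hand": 6}]}}

```text
time: 1.98
position: [583.8, -294.4, 112.9]
tcp_rot: [0.983, -0.183, 0.003, 0.001]
force: [0.7, -0.6, 0.1]
width: 60.2
```

```bash
python3 - <<'E'
from h import *
from cell import *
import pickle
o=get_obs();g=get_image('wrist');pickle.dump((o,g),open('w2.pkl','wb'))
print(o['position'],o['tcp_rot'])
gray=cv2.cvtColor(g['img'],cv2.COLOR_RGB2GRAY)
n,l,st,ce=cv2.connectedComponentsWithStats((gray<40).astype(np.uint8))
for i in range(1,n):
    if st[i,4]>60: print(st[i],ce[i].round(1),wpt(g,o,*ce[i],24).round(1))
# left/right edges of grip & necks: row scan
M=R.from_quat(o['tcp_rot']).as_matrix()
for s in (-55,-25,0,20):
    p=[583-s*.933,-293+s*.359,22]; u,v=wpix(g,o,p); print(s,u,v, gray[int(v),int(u)-30:int(u)+30:2])
print(delta(o,[583,-293,16],frame([158.5,-61,0],[0,0,-1])))
E
```

```text
[ 583.76275662 -294.41632019  112.91723671] [ 9.83091456e-01 -1.83093179e-01  2.74057383e-03  7.53036846e-04]
[240  86  29  23 630] [254.5  96.9] [ 663.2 -325.8   24. ]
[    0   126   512   258 46698] [274.8 308.5] [ 471.7 -273.4   24. ]
[  0 130   8  35 191] [  2.9 144.8] [734.3 -67.3  24. ]
[250 212  10  17 161] [254.5 219.6] [ 568.1 -289.1   24. ]
[ 22 224  25  19 152] [ 36.5 229.9] [635.  -63.6  24. ]
-55 252.22798969625438 136.32565966215466 [181 181 181 178 178 175 177 181 181 180 180 205 230 245 250 249 240 234
 227 198 161 111  97 103 100  99  96  97 100  94]
-25 252.31688434494785 172.73932189235882 [171 180 182 184 185 185 185 176 170  85 122 124 121 124 122 122 122 123
 125 117 120 108  84  45  78  95 100  99  98  96]
0 252.4080121089385 201.7389585039757 [181 185 186 185 179 181 187 187 183  92 119 122 123 121 122 120 120 109
 104 104 103 105  77  41  91  97 102  97  91  92]
20 252.48914261556362 223.7357372460703 [181 183 185 186 186 188 184 182 183 102 121 121 123 100  21  17  22  18
  23  59 103 104  72  47  91  96  95  95  96  93]
([-0.18, -0.11, 9.69], [0.0, -0.006, -0.001])
```

Call:
{"name": "drive_tool", "arguments": {"increments": [{"translation": [0.0,0.1,4],"angular": [0,-0.006,0],"hand": 6},{"translation": [0.0,0.1,8],"angular": [0,-0.006,0],"hand": 6},{"translation": [0.0,0.1,9.3],"angular": [0,-0.006,0],"hand": 6},{"translation": [0.0,0.1,9.3],"angular": [0,-0.006,0],"hand": 6},{"translation": [0.0,0.1,9.3],"angular": [0,-0.006,0],"hand": 6},{"translation": [0.0,0.1,9.3],"angular": [0,-0.006,0],"hand": 6}]}}

```text
time: 2.53
position: [585.1, -296.0, 21.8]
tcp_rot: [0.983, -0.183, 0.001, 0.001]
force: [-0.0, 0.7, 0.1]
width: 59.9
```

Call:
{"name": "drive_tool", "arguments": {"increments": [{"translation": [0,0,0],"angular": [0,0,0],"hand": 1.5},{"translation": [0,0,0],"angular": [0,0,0],"hand": 1.5},{"translation": [0,0,0],"angular": [0,0,0],"hand": 1.5},{"translation": [0,0,0],"angular": [0,0,0],"hand": 1.5},{"translation": [0,0,0],"angular": [0,0,0],"hand": 1.5},{"translation": [0,0,0],"angular": [0,0,0],"hand": 1.5}], "grip_force": 45}}

```text
time: 3.03
position: [585.2, -295.7, 21.9]
tcp_rot: [0.983, -0.183, 0.001, 0.0]
force: [0.3, 1.7, -0.1]
width: 24.6
```

```bash
python3 - <<'E'
from h import *
from cell import *
o=get_obs();print(o['position'],o['tcp_rot'],o['qpos'],o['width'])
# approach: lift then reading pose; scanner axis at tool z +h
c,s=np.cos(-.14),np.sin(-.14)
n=np.array([.866*c,.866*s,.5]);L=np.array([538,12.1,42.6])
M=frame(n,[0,0,-1]);h=8
p=L+180*n-M[:,2]*h
print(p,M)
print('lift',delta(o,o['position']+[0,0,160],R.from_quat(o['tcp_rot']).as_matrix()))
print('pre',delta(o,p+[60,-10,80],M),'read',delta(o,p,M))
E
```

```text
[ 585.18701723 -295.70845079   21.93203261] [ 9.83104089e-01 -1.83041883e-01  1.38310038e-03  3.24566600e-04] [ 0.39779975  0.86734266  0.06474589  1.59256493 -0.07852974  0.68138557
 -1.43833768] 24.63983147595477
[688.39391836  -9.09379597 139.52815242] [[ 0.85754592 -0.13954311  0.49511889]
 [-0.120847   -0.990216   -0.06977309]
 [ 0.500011    0.         -0.86601905]]
lift ([0.05, 0.0, -16.0], [-0.0, 0.0, 0.0])
pre ([5.33, -31.68, -19.75], [0.06, 0.519, -0.223]) read ([-0.65, -30.45, -11.77], [0.06, 0.519, -0.223])
```

Call:
{"name": "drive_tool", "arguments": {"increments": [{"translation": [0,0,-4],"angular": [0,0,0],"hand": 1.5},{"translation": [0,0,-8],"angular": [0,0,0],"hand": 1.5},{"translation": [0,0,-12],"angular": [0,0,0],"hand": 1.5},{"translation": [0,0,-16],"angular": [0,0,0],"hand": 1.5},{"translation": [2,-3,-18],"angular": [0,0.1,0],"hand": 1.5},{"translation": [3,-6,-19],"angular": [0.01,0.2,-0.05],"hand": 1.5},{"translation": [4,-10,-19.7],"angular": [0.02,0.3,-0.1],"hand": 1.5},{"translation": [5,-14,-19.7],"angular": [0.04,0.4,-0.15],"hand": 1.5}]}}

```text
time: 3.7
position: [683.5, -181.8, 222.3]
tcp_rot: [0.973, -0.105, 0.205, 0.018]
force: [0.5, 0.0, -2.0]
width: 23.4
```

```bash
cat > rd.py <<'E'
from h import *
from cell import *
o=get_obs();print(o['position'],o['tcp_rot'],o['qpos'],o['width'])
c,s=np.cos(-.14),np.sin(-.14)
n=np.array([.866*c,.866*s,.5]);L=np.array([538,12.1,42.6])
M=frame(n,[0,0,-1]);h=10
p=L+180*n-M[:,2]*h
print('pre',delta(o,p+[50,-10,50],M),'read',delta(o,p,M))
E
python3 rd.py
```

```text
[ 683.50754694 -181.76076229  222.255006  ] [ 0.97306799 -0.1046105   0.20466472  0.01754107] [ 0.22137511  0.55409871  0.02399205  1.66661688 -0.06439148  0.50842773
 -1.4961595 ] 23.359143592214306
pre ([0.38, -17.02, 3.71], [0.025, 0.11, -0.069]) read ([-6.3, -16.9, 6.24], [0.025, 0.11, -0.069])
```

Call:
{"name": "drive_tool", "arguments": {"increments": [{"translation": [0.3,-4,0.5],"angular": [0.01,0.05,-0.03],"hand": 1.5},{"translation": [0.4,-8,1.5],"angular": [0.02,0.11,-0.07],"hand": 1.5},{"translation": [0.4,-12,2.5],"angular": [0.025,0.11,-0.07],"hand": 1.5},{"translation": [0.4,-15,3.3],"angular": [0.025,0.11,-0.07],"hand": 1.5},{"translation": [0.4,-17,3.7],"angular": [0.025,0.11,-0.07],"hand": 1.5},{"translation": [0.4,-17,3.7],"angular": [0.025,0.11,-0.07],"hand": 1.5},{"translation": [0.4,-17,3.7],"angular": [0.025,0.11,-0.07],"hand": 1.5},{"translation": [0.4,-17,3.7],"angular": [0.025,0.11,-0.07],"hand": 1.5}]}}

```text
time: 4.37
position: [736.8, -21.0, 191.0]
tcp_rot: [0.964, -0.067, 0.258, 0.019]
force: [-0.5, -0.6, -2.6]
width: 23.7
```

```bash
python3 rd.py; python3 - <<'E'
from h import *
from cell import *
import pickle
o=get_obs();g=get_image('wrist');s=get_image('scene');t=get_image('top');pickle.dump((o,g,s,t),open('w3.pkl','wb'))
a=cv2.resize(g['img'][:,:,::-1],(440,330))
b=cv2.resize(s['img'][:,:,::-1][120:300,150:390],(440,330))
c=cv2.resize(t['img'][:,:,::-1][60:240,140:340],(360,330))
d=np.vstack([np.hstack([b,c]),np.hstack([a,np.zeros((330,360,3),np.uint8)])])
cv2.imwrite('pics/m3.png',d[:,:,:][:600])
E
```

```text
[736.79760713 -20.95135692 190.97146846] [ 0.96369258 -0.06749869  0.25763038  0.01916026] [-0.14337698  0.61551194  0.16805647  1.71529769 -0.03198705  0.30141147
 -1.71388952] 23.69526235513597
pre ([0.04, -0.21, -0.01], [0.002, 0.001, 0.001]) read ([-6.86, -0.51, 1.78], [0.002, 0.001, 0.001])
```

View pics/m3.png

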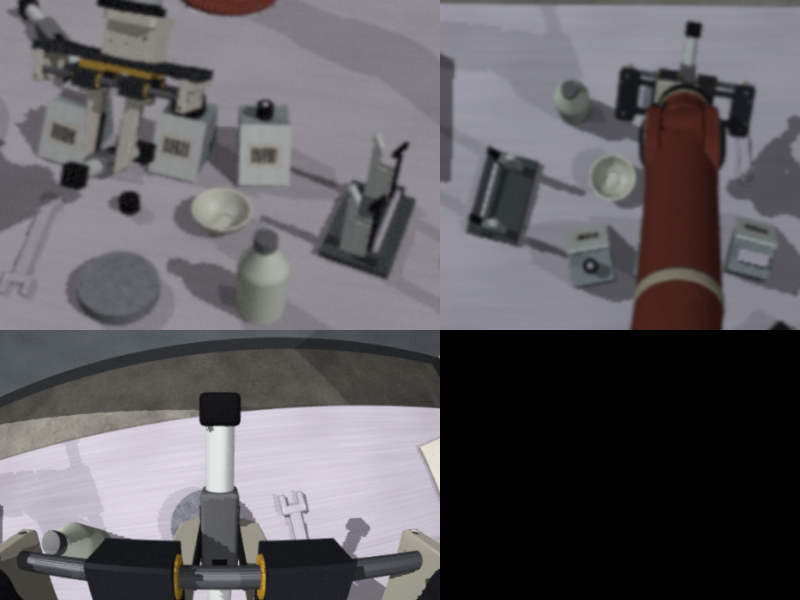

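```bash
python3 - <<'E'
from h import *
import pickle
o,g,s,t=pickle.load(open('w3.pkl','rb'))
M=R.from_quat(o['tcp_rot']).as_matrix()
for h in (7,10,13):
    P=o['position']+M@np.array([[85,0,h],[-87,0,h]]).T.reshape(3,2) if 0 else [o['position']+M@np.array(v) for v in ([85,0,h],[-87,0,h],[97,0,h-12],[75,0,h-12])]
    print(h,proj(s,P[:2]).round(1).tolist(),proj(t,P[:1]).round(1),[wpix(g,o,p).round(1).tolist() for p in P[2:]])
for n,im,(y0,y1,x0,x1) in [('s',s,(195,235,175,240)),('t',t,(66,90,260,295)),('w',g,(60,125,225,290))]:
    gr=cv2.cvtColor(im['img'],cv2.COLOR_RGB2GRAY)[y0:y1,x0:x1]
    _,l,st,ce=cv2.connectedComponentsWithStats((gr<45).astype(np.uint8))
    for i in range(1,len(st)):
        if st[i,4]>15: print(n,st[i]+[x0,y0,0,0,0],ce[i].round(1)+[x0,y0])
E
```

```text
7 [[190.6, 214.0], [223.2, 200.5]] [[280.5  74.9]] [[251.7, 61.9], [251.8, 107.5]]
10 [[190.3, 215.5], [223.0, 201.8]] [[280.5  74.7]] [[251.8, 62.8], [251.8, 107.6]]
13 [[190.1, 217.1], [222.7, 203.1]] [[280.5  74.6]] [[251.9, 63.7], [251.9, 107.6]]
s [224 197  10  13  88] [228.9 202.7]
s [184 209  14  14 156] [190.1 215.5]
s [215 225  11  10  96] [220.  229.8]
t [277  73   8   7  44] [280.4  75.9]
w [ 232   73   49   39 1761] [255.5  91.4]
```

The in-hand model (axis 10 mm ahead of the TCP) predicts the tail cap at scene pixel (190.3,215.5), and I measured (190.1,215.5). In the picture the tail is upper-right in the top view and at (220,409) in the wrist view, and nothing is touched. Next I move to the reading pose.

Call:
{"name": "drive_tool", "arguments": {"increments": [{"translation": [-1.5,-0.1,0.4],"angular": [0,0,0],"hand": 1.5},{"translation": [-3,-0.3,0.9],"angular": [0,0,0],"hand": 1.5},{"translation": [-4.5,-0.4,1.3],"angular": [0,0,0],"hand": 1.5},{"translation": [-6,-0.5,1.6],"angular": [0,0,0],"hand": 1.5},{"translation": [-6.9,-0.5,1.8],"angular": [0,0,0],"hand": 1.5},{"translation": [-6.9,-0.5,1.8],"angular": [0,0,0],"hand": 1.5},{"translation": [-6.9,-0.5,1.8],"angular": [0,0,0],"hand": 1.5},{"translation": [-6.9,-0.5,1.8],"angular": [0,0,0],"hand": 1.5}]}}

```text
time: 5.18
position: [688.8, -11.4, 142.9]
tcp_rot: [0.963, -0.069, 0.26, 0.019]
force: [-0.7, 0.1, -1.5]
width: 23.6
```

```bash
python3 rd.py; python3 - <<'E'
from h import *
from cell import *
import pickle
o=get_obs();g=get_image('wrist');s=get_image('scene');pickle.dump((o,g,s),open('w4.pkl','wb'))
M=R.from_quat(o['tcp_rot']).as_matrix()
P=[o['position']+M@np.array(v) for v in ([85,0,10],[-87,0,10],[-100,0,10],[-180,0,10])]
q=proj(s,P);print(q, 'label',proj(s,[538,12.1,42.6]))
b=cv2.resize(s['img'][:,:,::-1][150:250,180:320],(800,571),interpolation=cv2.INTER_CUBIC)
for p in q: cv2.circle(b,tuple(int(v) for v in (p-[180,150])*5.714),4,(0,0,255),1)
cv2.imwrite('pics/m4.png',b)
E
```

```text
[688.83710198 -11.37931192 142.93699451] [ 0.96300431 -0.0692724   0.25970399  0.01943903] [-0.18045629  0.62462731  0.18371249  1.89620921 -0.03712212  0.11102473
 -1.73784175] 23.574117992720662
pre ([6.68, 0.06, -1.71], [0.003, -0.003, -0.003]) read ([-0.24, -0.22, 0.06], [0.003, -0.003, -0.003])
[[204.23316628 218.11806407]
 [232.74742658 205.24774743]
 [234.53646694 204.44023864]
 [244.67010869 199.86627542]] label [[245.58850214 199.87398221]]
```

View pics/m4.png

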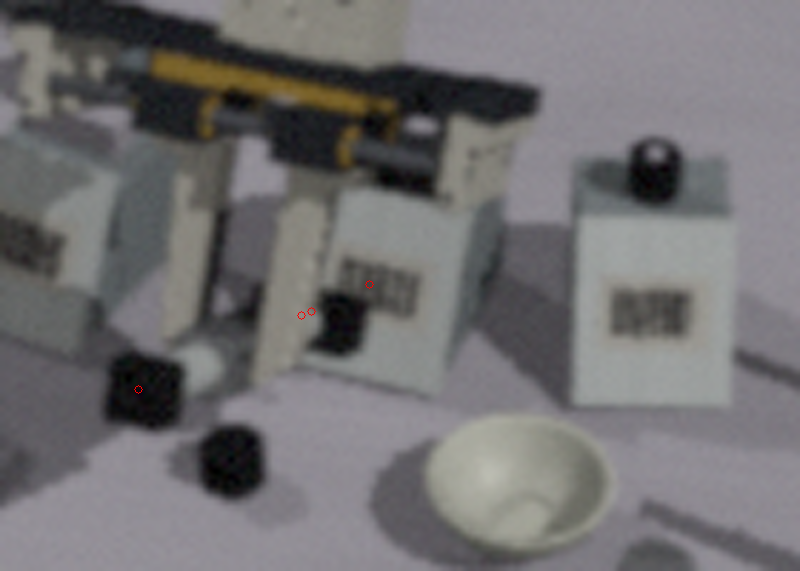

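```bash
python3 - <<'E'
from h import *
import pickle
o,g,s=pickle.load(open('w4.pkl','rb'))
M=R.from_quat(o['tcp_rot']).as_matrix()
f=lambda v:(proj(s,o['position']+M@np.array(v))[0]).round(1)
print('head right corners',[f([-x,-23,10+z]) for x in (75,100) for z in (-12,12)])
print('tail',[f([x,y,10+z]) for x in (75,95) for y in (-12,12) for z in (-12,12)])
for n,im,(y0,y1,x0,x1) in [('s',s,(195,230,190,250)),('w',g,(40,125,225,290))]:
    gr=cv2.cvtColor(im['img'],cv2.COLOR_RGB2GRAY)[y0:y1,x0:x1]
    _,l,st,ce=cv2.connectedComponentsWithStats((gr<45).astype(np.uint8))
    for i in range(1,len(st)):
        if st[i,4]>15: print(n,st[i]+[x0,y0,0,0,0],ce[i].round(1)+[x0,y0])
E
```

```text
head right corners [array([241.2, 203.3]), array([239.4, 213.2]), array([244.4, 201.7]), array([242.7, 211.5])]
tail [array([212.6, 212.9]), array([210.7, 224.4]), array([201.7, 210.1]), array([199.8, 221.6]), array([208.8, 214.5]), array([206.9, 226.3]), array([197.6, 211.7]), array([195.7, 223.4])]
s [235 201   9  11  64] [239.2 206.2]
s [198 212  14  13 140] [204.5 218.1]
s [215 225  10   5  42] [219.9 227.3]
w [ 233   73   46   39 1711] [255.5  91.8]
```

The predicted and measured tail (204.5,218.1) and head edge agree, so the aim is within about 3 mm. I'll apply the small correction and hold for over a second.

Call:
{"name": "drive_tool", "arguments": {"increments": [{"translation": [-0.2,-0.2,0],"angular": [0,0,0],"hand": 1.5},{"translation": [-0.2,-0.2,0],"angular": [0,0,0],"hand": 1.5},{"translation": [-0.2,-0.2,0],"angular": [0,0,0],"hand": 1.5},{"translation": [-0.2,-0.2,0],"angular": [0,0,0],"hand": 1.5},{"translation": [-0.2,-0.2,0],"angular": [0,0,0],"hand": 1.5},{"translation": [-0.2,-0.2,0],"angular": [0,0,0],"hand": 1.5},{"translation": [-0.2,-0.2,0],"angular": [0,0,0],"hand": 1.5},{"translation": [-0.2,-0.2,0],"angular": [0,0,0],"hand": 1.5}]}}

```text
time: 5.95
position: [687.4, -8.8, 141.8]
tcp_rot: [0.963, -0.069, 0.26, 0.019]
force: [0.9, 0.2, -0.8]
width: 23.8
```

Call:
{"name": "drive_tool", "arguments": {"increments": [{"translation": [0,0,0],"angular": [0,0,0],"hand": 1.5},{"translation": [0,0,0],"angular": [0,0,0],"hand": 1.5},{"translation": [0,0,0],"angular": [0,0,0],"hand": 1.5},{"translation": [0,0,0],"angular": [0,0,0],"hand": 1.5},{"translation": [0,0,0],"angular": [0,0,0],"hand": 1.5},{"translation": [0,0,0],"angular": [0,0,0],"hand": 1.5},{"translation": [0,0,0],"angular": [0,0,0],"hand": 1.5},{"translation": [0,0,0],"angular": [0,0,0],"hand": 1.5}]}}

```text
time: 6.62
position: [687.4, -8.8, 141.8]
tcp_rot: [0.963, -0.069, 0.26, 0.019]
force: [-0.4, 0.0, -1.5]
width: 23.7
```

Call:
{"name": "drive_tool", "arguments": {"increments": [{"translation": [0,0,0],"angular": [0,0,0],"hand": 1.5},{"translation": [0,0,0],"angular": [0,0,0],"hand": 1.5},{"translation": [0,0,0],"angular": [0,0,0],"hand": 1.5},{"translation": [0,0,0],"angular": [0,0,0],"hand": 1.5},{"translation": [0,0,0],"angular": [0,0,0],"hand": 1.5},{"translation": [0,0,0],"angular": [0,0,0],"hand": 1.5},{"translation": [0,0,0],"angular": [0,0,0],"hand": 1.5},{"translation": [0,0,0],"angular": [0,0,0],"hand": 1.5}]}}

```text
time: 7.28
position: [687.4, -8.8, 141.8]
tcp_rot: [0.963, -0.069, 0.26, 0.019]
force: [0.1, 0.9, -1.0]
width: 23.6
```

```bash
python3 rd.py; python3 - <<'E'
from h import *
from cell import *
import pickle
o=get_obs()
d=pickle.load(open('d.pkl','rb'));T=d['top'];S=d['scene']
# retreat then over to a viewpoint above holder
x=np.array([np.cos(-.22),np.sin(-.22),0]);M=frame(x,[0,0,-1])
p=[600,280,300]
print('over',delta(o,p,M),'retreat',delta(o,o['position']+[90,-10,90],R.from_quat(o['tcp_rot']).as_matrix()))
a=cv2.resize(T['img'][:,:,::-1][130:200,145:215],(400,400),interpolation=cv2.INTER_CUBIC)
b=cv2.resize(S['img'][:,:,::-1][185:275,315:385],(400,514),interpolation=cv2.INTER_CUBIC)
c=np.zeros((514,800,3),np.uint8);c[:400,:400]=a;c[:,400:]=b
cv2.imwrite('pics/hold.png',c)
E
```

```text
[687.36968992  -8.77179118 141.81172329] [ 0.96305424 -0.06904498  0.25958671  0.01934058] [-0.18766378  0.62505436  0.18720943  1.90087152 -0.0385236   0.10689431
 -1.74085218] 23.61416136151177
pre ([6.89, 0.3, -1.71], [0.003, -0.003, -0.002]) read ([-0.02, 0.02, 0.05], [0.003, -0.003, -0.002])
over ([-3.08, -27.31, -20.13], [-0.019, -0.526, 0.075]) retreat ([12.35, -0.28, -3.23], [0.0, 0.0, -0.0])
```

View pics/hold.png

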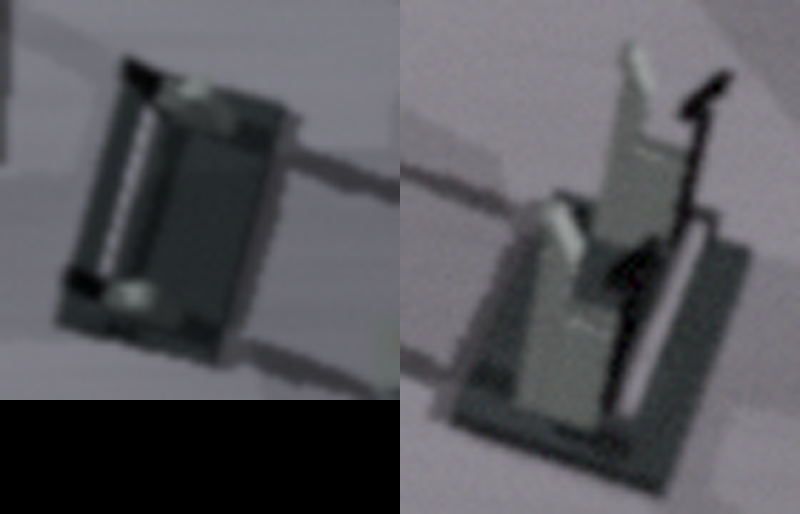

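The reading hold lasted over 1.3 s with the pose steady. The crop shows the holder: base corners at (300,108), (222,365) and (58,325) in the top part, aluminium arms on the world -y side and the black jaw on +y. I'll back off, then view the holder with the wrist camera from the side.

```bash
python3 - <<'E'
from h import *
from cell import *
import pickle
o=get_obs();T=pickle.load(open('d.pkl','rb'))['top']
P=[onz(T,145+x/5.714-.4,130+y/5.714-.4,12)[:2] for x,y in [(300,108),(222,365),(58,325)]]
print(P,np.linalg.norm(P[0]-P[1]),np.linalg.norm(P[1]-P[2]),'c',(P[0]+P[2])/2,'yaw',np.degrees(np.arctan2(*(P[0]-P[1])[::-1])))
x=np.array([np.cos(-.267),np.sin(-.267),0]);M=frame(x,[0,0,-1])
print('side',delta(o,[610,170,290],M))
E
```

```text
[array([659.5876608 , 215.11707816]), array([517.60493403, 255.61108211]), array([539.49790474, 344.51731157])] 147.64436683148043 91.56210899715238 c [599.54278277 279.81719487] yaw -15.9183475712308
side ([-1.37, -16.57, -17.97], [-0.031, -0.526, 0.121])
```

Call:
{"name": "drive_tool", "arguments": {"increments": [{"translation": [3,0,-1],"angular": [0,0,0],"hand": 1.5},{"translation": [6,0,-3],"angular": [0,0,0],"hand": 1.5},{"translation": [8,0,-6],"angular": [0,0,0],"hand": 1.5},{"translation": [9,0,-9],"angular": [0,0,0],"hand": 1.5},{"translation": [9,0,-12],"angular": [0,-0.1,0],"hand": 1.5},{"translation": [8,-2,-14],"angular": [0,-0.2,0],"hand": 1.5},{"translation": [7,-5,-16],"angular": [0,-0.3,0.05],"hand": 1.5},{"translation": [5,-8,-18],"angular": [0,-0.4,0.05],"hand": 1.5}]}}

```text
time: 7.95
position: [653.2, 76.5, 326.2]
tcp_rot: [0.993, -0.098, 0.065, -0.002]
force: [1.8, 0.8, -1.6]
width: 23.7
```

```bash
python3 - <<'E'
from h import *
from cell import *
o=get_obs();print(o['position'],o['qpos'])
x=np.array([np.cos(-.267),np.sin(-.267),0]);M=frame(x,[0,0,-1])
print('side',delta(o,[610,170,290],M))
E
```

```text
[653.16747328  76.52024162 326.17592504] [-0.27402179  0.50519336  0.18736693  1.38191077 -0.07271937  1.13525119
 -1.8566686 ]
side ([-6.49, -8.27, 2.94], [-0.02, -0.128, 0.07])
```

Call:
{"name": "drive_tool", "arguments": {"increments": [{"translation": [-3,-4,1.5],"angular": [-0.02,-0.1,0.05],"hand": 1.5},{"translation": [-6,-8,2.9],"angular": [-0.02,-0.13,0.07],"hand": 1.5},{"translation": [-6.5,-8.3,2.9],"angular": [-0.02,-0.13,0.07],"hand": 1.5},{"translation": [-6.5,-8.3,2.9],"angular": [-0.02,-0.13,0.07],"hand": 1.5},{"translation": [-6.5,-8.3,2.9],"angular": [-0.02,-0.13,0.07],"hand": 1.5},{"translation": [-6.5,-8.3,2.9],"angular": [-0.02,-0.13,0.07],"hand": 1.5},{"translation": [-6.5,-8.3,2.9],"angular": [-0.02,-0.13,0.07],"hand": 1.5},{"translation": [-6.5,-8.3,2.9],"angular": [-0.02,-0.13,0.07],"hand": 1.5}]}}

```text
time: 8.62
position: [610.7, 168.2, 291.0]
tcp_rot: [0.991, -0.135, -0.0, -0.0]
force: [-0.5, -0.6, -1.9]
width: 23.6
```

```bash
python3 - <<'E'
from h import *
from cell import *
import pickle
o=get_obs();g=get_image('wrist');pickle.dump((o,g),open('w5.pkl','wb'));print(o['position'],o['tcp_rot'],o['force'])
im=g['img'][:,:,::-1].copy()
y=-.272;ex=np.array([np.cos(y),np.sin(y),0]);ey=np.array([-ex[1],ex[0],0]);C=np.array([599.5,279.8,0])
b=cv2.resize(im,None,fx=1.56,fy=1.56,interpolation=cv2.INTER_CUBIC)
for a,c,z in [(75,45,12),(75,-45,12),(-75,45,12),(-75,-45,12),(55,-10,66),(-55,-10,66)]:
    p=wpix(g,o,C+a*ex+c*ey+[0,0,z]);print(a,c,z,p.round(1)); cv2.circle(b,tuple(int(v) for v in p*1.56),3,(0,0,255),1)
cv2.imwrite('pics/w5.png',b)
E
```

```text
[610.70202273 168.2173914  291.02093969] [ 9.90882410e-01 -1.34729496e-01 -1.05048386e-04 -2.77862133e-05] [-0.52601238 -0.63245175 -1.85742503]
75 45 12 [154.1 138.9]
75 -45 12 [213.1 137.3]
-75 45 12 [161.9 232. ]
-75 -45 12 [216.4 233.3]
55 -10 66 [181.2 157.4]
-55 -10 66 [186.5 235.5]
```

View pics/w5.png

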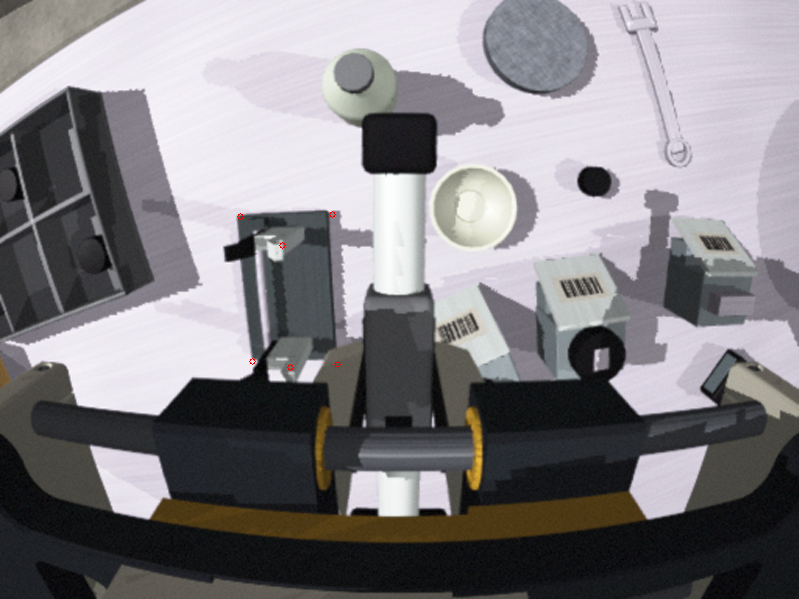

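The predicted base corners (red) lie within about 2 mm of the holder's edges, laterally and in yaw: right edge at (333,212) to (337,358). Next I hover above it.

```bash
python3 - <<'E'
from h import *
from cell import *
o=get_obs()
x=np.array([np.cos(-.272),np.sin(-.272),0]);M=frame(x,[0,0,-1])
print(delta(o,[599.5,279.8,200],M),delta(o,[599.5,279.8,147],M),o['qpos'])
E
```

```text
([-4.03, -10.42, 9.1], [-0.0, 0.001, 0.002]) ([-4.02, -10.42, 14.4], [-0.0, 0.001, 0.002]) [-0.40932614  0.55011291  0.18334832  1.39526674 -0.10275697  1.20582544
 -2.05632398]
```

Call:
{"name": "drive_tool", "arguments": {"increments": [{"translation": [-1.5,-4,3],"angular": [0,0,0],"hand": 1.5},{"translation": [-3,-8,5],"angular": [0,0,0],"hand": 1.5},{"translation": [-4,-10.4,9],"angular": [0,0,0],"hand": 1.5},{"translation": [-4,-10.4,11],"angular": [0,0,0],"hand": 1.5},{"translation": [-4,-10.4,14.4],"angular": [0,0,0],"hand": 1.5},{"translation": [-4,-10.4,14.4],"angular": [0,0,0],"hand": 1.5},{"translation": [-4,-10.4,14.4],"angular": [0,0,0],"hand": 1.5},{"translation": [-4,-10.4,14.4],"angular": [0,0,0],"hand": 1.5}]}}

```text
time: 9.33
position: [602.0, 278.3, 149.3]
tcp_rot: [0.991, -0.136, 0.002, -0.001]
force: [-0.9, 0.0, -1.3]
width: 23.8
```

```bash
python3 - <<'E'
from h import *
from cell import *
import pickle
o=get_obs();g=get_image('wrist');s=get_image('scene');pickle.dump((o,g,s),open('w6.pkl','wb'));print(o['position'],o['tcp_rot'],o['force'])
a=cv2.resize(g['img'][:,:,::-1][60:260,170:340],(400,470),interpolation=cv2.INTER_CUBIC)
b=cv2.resize(s['img'][:,:,::-1][160:277,300:400],(400,470),interpolation=cv2.INTER_CUBIC)
cv2.imwrite('pics/w6.png',np.hstack([a,b]))
E
```

```text
[601.99208734 278.30506229 149.3325315 ] [ 9.90740517e-01 -1.35754438e-01  1.85431341e-03 -7.22733067e-04] [-0.88171129  0.01372487 -1.29529437]
```

View pics/w6.png

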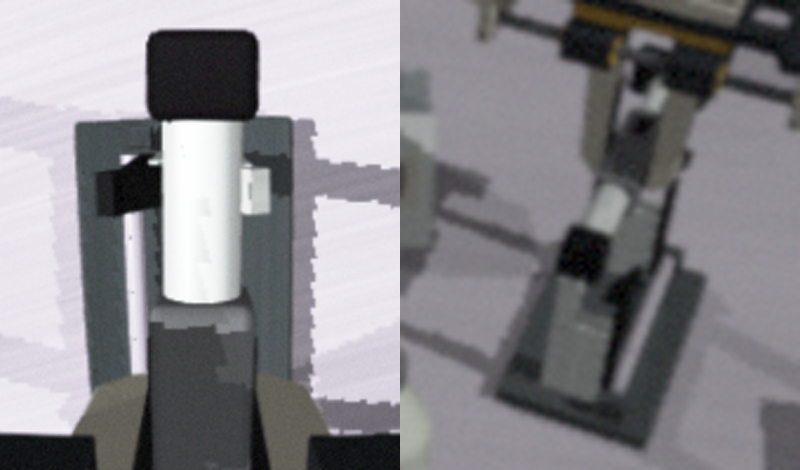

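```bash
python3 - <<'E'
from h import *
import pickle
o,g,s=pickle.load(open('w6.pkl','rb'))
M=R.from_quat(o['tcp_rot']).as_matrix()
def tl(x,y,z): 
    p=wpt(g,o,170+x*170/400-.3,60+y*200/470-.3,z); return (M.T@(p-o['position'])).round(1)[:2]
for n,x,y,z in [('baseTL',77,122,12),('baseTR',293,118,12),('baseL',90,360,12),('baseR',291,360,12),('neckL',162,250,139),('neckR',241,250,139),('capL',147,75,151),('capR',259,75,151),('lipOuter',97,172,113),('lipinner',160,165,100),('armIn',243,180,115),('armOut',270,180,115)]: print(n,tl(x,y,z))
gr=cv2.cvtColor(g['img'],cv2.COLOR_RGB2GRAY).astype(int)
for y in (115,125,140,160,180,200): print(y,gr[y,196:300:2])
o,g=pickle.load(open('w5.pkl','rb'));M=R.from_quat(o['tcp_rot']).as_matrix()
C=[599.5,279.8,12]
print('C in w5 tool',M.T@(np.array(C)-o['position']))
for n,x,y,z in [('TL',240,214,12),('TR',333,212,12),('R',337,355,12),('L',252,355,12),('cap',363,150,281-9+12),('cap',437,150,284)]:
    p=wpt(g,o,x/1.56,y/1.56,z);print(n,p.round(1),(M.T@(p-C)).round(1)[:2],(M.T@(p-o['position'])).round(1)[:2])
E
```

```text
baseTL [ 73.3 -49.2]
baseTR [74.6 38.6]
baseL [-29.2 -47.2]
baseR [-29.   40.6]
neckL [44.6 -7.6]
neckR [44.6 10.6]
capL [84.  -9.8]
capR [84.  13.4]
lipOuter [ 60.7 -26.2]
lipinner [ 61.4 -10.2]
armIn [58.5 12.3]
armOut [58.6 19.4]
115 [220 221 216  96  79  75  78  76  79  78  78  73  76  73  77  81  78  80
  81  47  64  95 238 243 249 253 254 254 254 253 251 248 245 239 230 212
 186 172 142  94  91  90  89  89  88  86  90  90  89 103 143 141]
125 [215 214 211 113  80  82  76  78  78  81  78  78  80 105 112  96  81  47
  44  45  94 126 236 242 249 253 253 254 254 252 250 248 246 240 231 213
 185 167 132  61  57  55  74  85  86  81  86  66  86 104 143 145]
140 [223 222 225 191  78  73  78  59  35  39  32  18   9  19  15  14  15  17
  12  18  15  81 235 244 248 252 254 254 253 252 250 248 246 240 230 212
 182 170 194 239 175 198 195 198 142  53  52  57  55  88 143 143]
160 [214 214 216 212 107  86  78  74  75  78  78  78  89 122 228 228 203 136
  88  85  57  85 234 242 247 251 253 253 249 245 244 247 245 240 231 209
 181 166 121  89  89  90  87  90  87  86  88  87  90  97 137 134]
180 [213 215 215 217 183  88  77  76  76  77  81  77  85  93 220 238 217 169
 100  88  74  70 232 243 246 251 252 252 248 244 243 247 244 240 229 204
 177 164 107  88  90  84  81  91  88  87  89  91  85 109 143 141]
200 [217 216 218 221 217 151  79  75  74  72  75  77  84  88 139 232 228 199
 126  57  62  68  72  72  73  75  75  67  65  70  68  67  70 126 139 139
 130 131 130 113  86  79  85  89  87  86  91  86  76 114 138 139]
C in w5 tool [ -40.52796603 -104.53327414  279.03248414]
TL [686.4 302.6  12. ] [ 77.6 -45.2] [  37.1 -149.7]
TR [661.5 215.2  12. ] [77.  45.7] [ 36.5 -58.8]
R [524.8 254.1  12. ] [-65.1  44.8] [-105.7  -59.8]
L [546.8 340.9  12. ] [-67.1 -44.8] [-107.6 -149.4]
cap [692.5 156.1 284. ] [122.6  94.4] [ 82.1 -10.1]
cap [686.1 132.6 284. ] [122.7 118.8] [82.1 14.2]
```

```bash
python3 - <<'E'
from h import *
import pickle
o,g,s=pickle.load(open('w6.pkl','rb'));S=pickle.load(open('d.pkl','rb'))['scene']
y=-.272;ex=np.array([np.cos(y),np.sin(y),0]);ey=np.array([-ex[1],ex[0],0]);C=np.array([599.5,279.8,0])
b=cv2.resize(S['img'][:,:,::-1][185:275,315:385],(560,720),interpolation=cv2.INTER_CUBIC)[:600]
a=cv2.resize(s['img'][:,:,::-1][185:275,315:385],(560,720),interpolation=cv2.INTER_CUBIC)[:600]
M=R.from_quat(o['tcp_rot']).as_matrix()
def mk(im,p,c):
    q=(proj(S,p)[0]-[315,185]+.5)*8; cv2.drawMarker(im,tuple(int(v) for v in q),c,0,9,1)
for im in (a,b):
    for X in (75,-75):
        for Y in (45,-45): mk(im,C+X*ex+Y*ey+[0,0,12],(0,0,255))
    for X in (61,-49):
        for Y,z in [(-10,66),(-10,95),(3,88)]: mk(im,C+X*ex+Y*ey+[0,0,z],(0,255,0))
for t in (37,75,95):
    for yy in (-9,9): mk(a,o['position']+M@np.array([t-1,yy,10]),(255,255,0))
cv2.imwrite('pics/s6.png',np.hstack([b[:,120:520],a[:,120:520]]))
# base edge fit
gr=cv2.cvtColor(g['img'],cv2.COLOR_RGB2GRAY).astype(float)
Lp=[];Rp=[]
for v in range(115,205,6):
    for lst,r,sg in ((Lp,range(194,212),-1),(Rp,range(288,300),1)):
        d=[sg*(gr[v,u+1]-gr[v,u]) for u in r]; u=list(r)[int(np.argmax(d))]+.5
        p=M.T@(wpt(g,o,u,v,12)-o['position']); lst.append(p[:2])
for l in (Lp,Rp): l=np.array(l);k=np.polyfit(l[:,0],l[:,1],1);print(k,np.std(l[:,1]-np.polyval(k,l[:,0])))
E
```

```text
[-1.87745996e-02 -4.90950142e+01] 0.2686049711643648
[-9.96235100e-03  3.96471674e+01] 0.29467664866222026
```

View pics/s6.png

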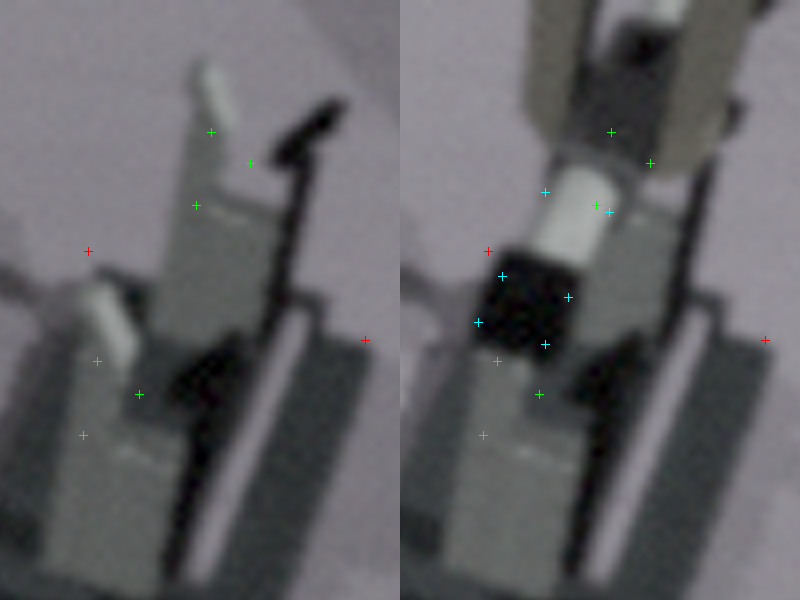

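The scene crop shows the fork mouth, with the flare bottom at (130,365) and lip tip at (170,395). That is about 7–9 mm further to +y, relative to the scanner, than predicted (green). The wrist base-edge fit in the last picture says about 6–7 mm the same way. I'll shift 7 mm and recheck numerically.

Call:
{"name": "drive_tool", "arguments": {"increments": [{"translation": [-0.2,-0.4,0],"angular": [0,0,0],"hand": 1.5},{"translation": [-0.2,-0.7,0],"angular": [0,0,0],"hand": 1.5},{"translation": [-0.2,-0.7,0],"angular": [0,0,0],"hand": 1.5},{"translation": [-0.2,-0.7,0],"angular": [0,0,0],"hand": 1.5},{"translation": [-0.2,-0.7,0],"angular": [0,0,0],"hand": 1.5},{"translation": [-0.2,-0.7,0],"angular": [0,0,0],"hand": 1.5}]}}

```text
time: 9.93
position: [602.1, 286.0, 150.4]
tcp_rot: [0.991, -0.136, 0.003, -0.001]
force: [0.4, -0.0, -2.3]
width: 23.7
```

```bash
cat > fit.py <<'E'
from h import *
from cell import *
import pickle,sys
o=get_obs();g=get_image('wrist');s=get_image('scene');pickle.dump((o,g,s),open(sys.argv[1]+'.pkl','wb'));print(o['position'],o['tcp_rot'],o['force'],o['qd'].round(3))
M=R.from_quat(o['tcp_rot']).as_matrix()
gr=cv2.cvtColor(g['img'],cv2.COLOR_RGB2GRAY).astype(float)
def edge(r,v,sg):
    d=[sg*(gr[v,u+1]-gr[v,u]) for u in r]; return list(r)[int(np.argmax(d))]+.5
H=float(sys.argv[2])-0
cL=wpix(g,o,o['position']+M@[40,-47,0]+[0,0,12-o['position'][2]])[0]; cR=wpix(g,o,o['position']+M@[40,47,0]+[0,0,12-o['position'][2]])[0]
E={}
for n,c,sg,z in (('L',cL,-1,12),('R',cR,1,12)):
    l=np.array([(M.T@(wpt(g,o,edge(range(int(c)-10,int(c)+10),v,sg),v,z)-o['position']))[:2] for v in range(115,205,5)])
    k=np.polyfit(l[:,0],l[:,1],1);k=np.polyfit(*l[abs(l[:,1]-np.polyval(k,l[:,0]))<1].T,1);print(n,k.round(4));E[n]=k
zn=o['position'][2]-10
for v in (140,160,180): print('neck',[(M.T@(wpt(g,o,edge(r,v,sg),v,zn)-o['position']))[:2].round(1) for r,sg in ((range(228,246),1),(range(262,280),-1))])
a=cv2.resize(g['img'][:,:,::-1][60:260,170:340],(400,470),interpolation=cv2.INTER_CUBIC)
b=cv2.resize(s['img'][:,:,::-1][185:270,315:387],(400,470),interpolation=cv2.INTER_CUBIC)
cv2.imwrite('pics/'+sys.argv[1]+'.png',np.hstack([a,b]))
E
python3 fit.py w7 0
```

```text
[602.11689405 285.95403017 150.35958866] [ 0.99075678 -0.13561998  0.00250555 -0.00139645] [ 0.36924564 -0.03299724 -2.25662739] [ 0.002  0.002 -0.001  0.001 -0.    -0.001 -0.001]
L [-1.99000e-02 -4.15574e+01]
R [-5.0400e-02  5.5044e+01]
neck [array([58.8, -7.5]), array([58.8,  8. ])]
neck [array([ 48. , -11.9]), array([48. , 10.8])]
neck [array([ 36.9, -11.5]), array([36.9, 10.4])]
```

View pics/w7.png

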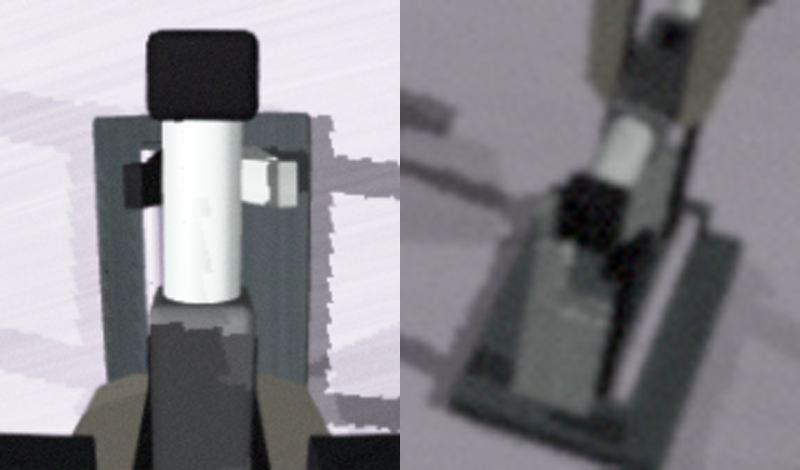

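The wrist view now has the base (95–311, centre 203) centred under the scanner (column 202), with the jaw lip on the left and the flare on the right. I'll level the tool and go down to the lips.

```bash
python3 - <<'E'
from h import *
from cell import *
o=get_obs();y=-.264
print(delta(o,o['position']-[0,0,44],frame([np.cos(y),np.sin(y),0],[0,0,-1])))
E
```

```text
([-0.02, 0.01, 4.4], [-0.003, -0.004, -0.008])
```

Call:
{"name": "drive_tool", "arguments": {"increments": [{"translation": [0,0,0.8],"angular": [-0.003,-0.004,-0.008],"hand": 1.5},{"translation": [0,0,1.8],"angular": [-0.003,-0.004,-0.008],"hand": 1.5},{"translation": [0,0,2.8],"angular": [-0.003,-0.004,-0.008],"hand": 1.5},{"translation": [0,0,3.6],"angular": [-0.003,-0.004,-0.008],"hand": 1.5},{"translation": [0,0,4.2],"angular": [-0.003,-0.004,-0.008],"hand": 1.5},{"translation": [0,0,4.4],"angular": [-0.003,-0.004,-0.008],"hand": 1.5},{"translation": [0,0,4.4],"angular": [-0.003,-0.004,-0.008],"hand": 1.5},{"translation": [0,0,4.4],"angular": [-0.003,-0.004,-0.008],"hand": 1.5}], "grip_force": 60}}

```text
time: 10.7
position: [601.8, 284.3, 106.9]
tcp_rot: [0.991, -0.131, -0.001, 0.001]
force: [-2.7, -2.9, 7.1]
width: 23.7
```

Lip contact: about 9 N up, pushing away from the jaw. Pressing on.

Call:
{"name": "drive_tool", "arguments": {"increments": [{"translation": [0,0,0.4],"angular": [0,0,0],"hand": 1.5},{"translation": [0,0,0.8],"angular": [0,0,0],"hand": 1.5},{"translation": [0,0,1.2],"angular": [0,0,0],"hand": 1.5},{"translation": [0,0,1.4],"angular": [0,0,0],"hand": 1.5},{"translation": [0,0,1.4],"angular": [0,0,0],"hand": 1.5}]}}

```text
time: 11.12
position: [601.9, 284.4, 91.6]
tcp_rot: [0.991, -0.131, -0.0, 0.001]
force: [1.1, 0.4, -3.7]
width: 23.5
```

```bash
python3 - <<'E'
from cell import *
o=get_obs();print(o['position'],o['force'],o['wrist_torque'],o['tcp_rot'],o['width'])
E
```

```text
[601.93824705 284.37458735  91.64476289] [ 1.0501001   0.41183492 -3.69056517] [ 0.13898466 -0.53672321  0.24896133] [ 9.91367281e-01 -1.31105709e-01 -4.02909822e-04  1.42966934e-03] 23.51094351054782
```

It snapped past the lips. Now down to the floor.

Call:
{"name": "drive_tool", "arguments": {"increments": [{"translation": [0,0,0.3],"angular": [0,0,0],"hand": 1.5},{"translation": [0,0,0.6],"angular": [0,0,0],"hand": 1.5},{"translation": [0,0,0.75],"angular": [0,0,0],"hand": 1.5},{"translation": [0,0,0.75],"angular": [0,0,0],"hand": 1.5},{"translation": [0,0,0.75],"angular": [0,0,0],"hand": 1.5}]}}

```text
time: 11.53
position: [601.5, 284.9, 84.9]
tcp_rot: [0.991, -0.131, -0.001, 0.001]
force: [-2.0, 0.7, 5.0]
width: 23.6
```

```bash
python3 - <<'E'
from cell import *
o=get_obs();print(o['position'],o['force'],o['wrist_torque'],o['tcp_rot'],o['width'])
E
```

```text
[601.51297486 284.86093006  84.93623273] [-2.00478829  0.74494286  5.00592383] [ 0.01480092  0.34917047 -0.01467885] [ 9.91350010e-01 -1.31237314e-01 -8.69218168e-04  1.08124632e-03] 23.633720713799764
```

Call:
{"name": "drive_tool", "arguments": {"increments": [{"translation": [0,0,0.2],"angular": [0,0,0],"hand": 1.5},{"translation": [0,0,0.3],"angular": [0,0,0],"hand": 1.5},{"translation": [0,0,0.3],"angular": [0,0,0],"hand": 1.5}]}}

```text
time: 11.78
position: [601.5, 284.9, 84.8]
tcp_rot: [0.991, -0.131, -0.001, 0.001]
force: [-5.2, -1.4, 14.0]
width: 23.4
```

Call:
{"name": "drive_tool", "arguments": {"increments": [{"translation": [0,0,-0.1],"angular": [0,0,0],"hand": 4.5},{"translation": [0,0,-0.1],"angular": [0,0,0],"hand": 4.5},{"translation": [0,0,-0.1],"angular": [0,0,0],"hand": 4.5},{"translation": [0,0,-0.1],"angular": [0,0,0],"hand": 4.5},{"translation": [0,0,-0.1],"angular": [0,0,0],"hand": 4.5},{"translation": [0,0,-0.1],"angular": [0,0,0],"hand": 4.5}]}}

```text
time: 12.28
position: [601.3, 284.8, 85.2]
tcp_rot: [0.991, -0.132, -0.001, 0.001]
force: [-0.2, -0.1, 0.8]
width: 45.2
```

Firm floor contact: 14 N and no further travel. Released, now lifting straight up.

Call:
{"name": "drive_tool", "arguments": {"increments": [{"translation": [0,0,-1.5],"angular": [0,0,0],"hand": 4.5},{"translation": [0,0,-4],"angular": [0,0,0],"hand": 4.5},{"translation": [0,0,-8],"angular": [0,0,0],"hand": 4.5},{"translation": [0,0,-12],"angular": [0,0,0],"hand": 4.5},{"translation": [0,0,-15],"angular": [0,0,0],"hand": 4.5},{"translation": [-3,0,-17],"angular": [0,0,0],"hand": 4.5},{"translation": [-6,0,-19],"angular": [0,0,0],"hand": 4.5},{"translation": [-8,0,-20],"angular": [0,0,0],"hand": 4.5}]}}

```text
time: 12.95
position: [523.2, 307.5, 288.1]
tcp_rot: [0.991, -0.131, -0.001, -0.001]
force: [-0.0, -0.2, -0.1]
width: 44.8
```

```bash
python3 - <<'E'
from h import *
from cell import *
import pickle
o=get_obs();g=get_image('wrist');s=get_image('scene');pickle.dump((o,g,s),open('w8.pkl','wb'));print(o['position'],o['force'],o['time'])
a=cv2.resize(g['img'][:,:,::-1][20:255,160:360],(400,470),interpolation=cv2.INTER_CUBIC)
b=cv2.resize(s['img'][:,:,::-1][185:270,315:387],(400,470),interpolation=cv2.INTER_CUBIC)
cv2.imwrite('pics/w8.png',np.hstack([a,b]))
E
```

```text
[523.22350126 307.51751254 288.07773908] [-0.00780352 -0.21908361 -0.11947934] 12.95
```

View pics/w8.png

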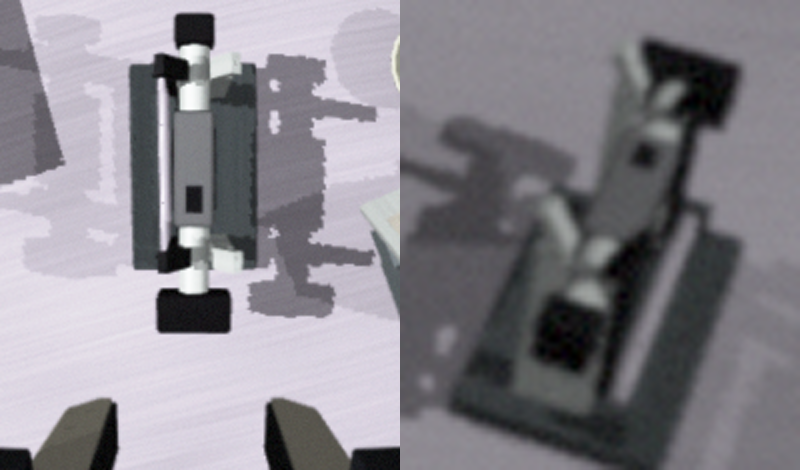

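The scanner lies level, with the jaw lips over both necks at (170,66) and (172,253) and the grip midway between the forks. The robot is clear. I'll settle, then hand in.

Call:
{"name": "drive_tool", "arguments": {"increments": [{"translation": [0,0,0],"angular": [0,0,0],"hand": 4.5},{"translation": [0,0,0],"angular": [0,0,0],"hand": 4.5},{"translation": [0,0,0],"angular": [0,0,0],"hand": 4.5},{"translation": [0,0,0],"angular": [0,0,0],"hand": 4.5}]}}

```text
time: 13.38
position: [522.8, 308.2, 287.0]
tcp_rot: [0.992, -0.13, -0.001, -0.0]
force: [0.8, -0.1, -0.6]
width: 45.0
```

```bash
python3 -c "
from cell import *
o=get_obs();print(o['time'],o['qd'].round(3),o['force'])
print(job_done())"
```

```text
13.3833 [ 0.001 -0.    -0.002  0.001  0.    -0.     0.001] [ 0.78263187 -0.11680816 -0.57830244]
the job is handed in; nothing more can be done
None
```

I picked up the smaller scanner, read the label on the wide-mount stand, and put the scanner back in its holder. The job was handed in at 13.4 s, and the hand-in gave no verdict.

- **Reading:** the nose pointed at the label's measured centre from about 80 mm, with under 1 mm between commanded and measured pose. I held it still for over 1.3 s. The label position itself is only as good as the cameras, about 2 mm.
- **Seating:** the necks met the lips at about 9 N and snapped past them. The scanner then bottomed at the expected height, where 14 N of push gave no further travel. The last picture shows it in both forks, the lips over both necks and the gripper clear. I did not measure the jaw angle or the scanner's final offset from the seat.
- **Disagreements:** my first holder position, from the top view and a side wrist view, was about 7 mm off sideways compared with the close wrist and scene views. I corrected it before inserting. The holder's yaw estimates differed by about 0.02 rad, and I used a value in between.
- **Other objects:** I saw no contact with the stands and no bystander moved, but I did not check every bystander's position at the end.

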